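# Rack the fixture pins in order of height

### The job

Stand the four loose fixture pins upright in the slots of the yellow rack, one centred on each round white mark, in order of height along the row: the tallest on the mark next to the green magnetic angle, then each one shorter than the last, the shortest at the far end. Let go of them all.

Things in the scene. Friction and masses are not known exactly. Their poses are not given: they have to be found in the camera images.
- pin_blue_center (a point): Centre (half-way up, on the axis) of the shortest fixture pin: a loose upright bare-metal cylinder 32 mm in diameter and 50 mm tall in all, its top 10 mm a blue plastic cone; flat underside 25 mm below this point; z axis along the pin, upwards. It starts standing upright on the table top (z = 0) in front of the rack; about 0.2 kg.
- pin_red_center (a point): Centre (half-way up, on the axis) of the second shortest fixture pin: a loose upright bare-metal cylinder 32 mm in diameter and 66 mm tall in all, its top 10 mm a red plastic cone; flat underside 33 mm below this point; z axis along the pin, upwards. It starts standing upright on the table top (z = 0) in front of the rack; about 0.26 kg.
- pin_black_center (a point): Centre (half-way up, on the axis) of the second tallest fixture pin: a loose upright bare-metal cylinder 32 mm in diameter and 82 mm tall in all, its top 10 mm a black plastic cone; flat underside 41 mm below this point; z axis along the pin, upwards. It starts standing upright on the table top (z = 0) in front of the rack; about 0.32 kg.
- pin_violet_center (a point): Centre (half-way up, on the axis) of the tallest fixture pin: a loose upright bare-metal cylinder 32 mm in diameter and 98 mm tall in all, its top 10 mm a violet plastic cone; flat underside 49 mm below this point; z axis along the pin, upwards. It starts standing upright on the table top (z = 0) in front of the rack; about 0.38 kg.
- mark_a: White round mark, 42 mm across, flush on the yellow rack plate: the seat first from the rack's left (+y) end. Origin at its centre, on the surface the pin stands on, 8 mm above the table; y axis along the row, x axis across it. The four marks lie 75 mm apart in a straight row.
- mark_b: White round mark, 42 mm across, flush on the yellow rack plate: the seat second from the left. Origin at its centre, on the surface the pin stands on, 8 mm above the table; y axis along the row, x axis across it. The rack is a fixed yellow plate, 430 mm along the row and 90 mm across, turned up to 0.2 rad.
- mark_c: White round mark, 42 mm across, flush on the yellow rack plate: the seat third from the left. Origin at its centre, on the surface the pin stands on, 8 mm above the table; y axis along the row, x axis across it. Half-way between marks, and beyond the end ones, stand fins across the row (3 mm thick, 70 mm long, 14 mm high above the plate).
- mark_d: White round mark, 42 mm across, flush on the yellow rack plate: the seat fourth, nearest the rack's right (-y) end. Origin at its centre, on the surface the pin stands on, 8 mm above the table; y axis along the row, x axis across it. Between the fins, fingers have most room when they close across the row (along this x axis).
- green_angle: Green magnetic angle, a flat triangular plate 62 x 62 mm and 16 mm thick, held fast on the yellow plate beyond the mark at one end of the row (at either end; about 70 mm from the end mark). The other end carries a small dark steel block instead. Origin at its underside, within the triangle.

How it is judged:
By the outcome, as a careful person would: the job done as asked, in the order asked, and still so for the second after the job is handed in, with the robot touching nothing.
It also fails if it takes over 112 s, if anything falls off the work surface, if the arm or the gripper's body presses on something with over 40 N, if the wrist force passes 120 N, or if a joint passes its speed limit or range.

### The arm

A 6-joint arm with a two-finger parallel gripper is mounted at the origin on the work surface. World frame = base frame: x ahead of the robot, y to its left, z up, the work surface at z = 0. Lengths are in m, angles in degrees, forces in N, time in s.
With the tool pointing down it reaches from about 0.325 to 0.85 m from the base axis. Payload 15.5 kg.
Tool frame: the origin (TCP) lies midway between the tips of the shut fingers; the grasp point (between the pads) lies 19 mm behind it; y points along the fingers, x is the direction in which the jaws open and shut, and the axes are right-handed (so a half turn about y gives the same grasp; the last joint's range is limited). The gripper opens to 91 mm and grips with 3 to 60 N. Pads are 32 mm wide; open, the fingers measure 118 mm over their backs; the gripper's body (76 mm by 178 mm) begins 60 mm behind the grasp point.
Start: joints at [59.731, 28.281, 77.091, -0, 74.628, -5.472], TCP at [0.262, 0.567, 0.214] pointing down, gripper open.
Joint ranges: [-166.48, 166.48], [-47.26, 123.95], [12.59, 153.08], [-70.14, 250.14], [6.76, 159.57], [-176.63, 176.63]. Speed limits (degrees/s): [108.29, 108.29, 147.25, 172.46, 172.46, 172.46].

### API

Orientations are given as a 3x3 rotation matrix whose columns are the frame's x, y, z axes.
In Python, from bench import ctrl gives the robot as it stands. The module is installed in compiled form; this text tells all that it offers. Calls block until the motion is done:
- ctrl.goto(position, orientation): joint-space move of the TCP to a pose.
- ctrl.move_l(position, vel=0.15, ori=None, contact_N=None): straight line of the TCP; ori=None keeps the orientation; vel is the mean speed in m/s. With contact_N (N) it stops when the force on the tool has changed by that much, and returns True; else False.
- ctrl.movej(angles): joint-space move.
- ctrl.command_gripper(opening): opening from 0.0 (shut) to 1.0 (fully open); the grip force is fixed at half the most; returns when the fingers have stopped.
- ctrl.sleep(seconds).
- ctrl.ik(position, orientation): joint angles nearest the present ones, or None.
- ctrl.read_camera(name): name is "side" or "top" or "wrist"; returns the picture (480x640x3 uint8, blue, green, red); there is no depth.
- ctrl.camera_params(name): a dict with "fx", "fy", "cx", "cy" (pixels), "D" ([k1, k2, p1, p2, k3] as OpenCV has them; the pictures are not rectified), "pose" (4x4, takes a point from camera to world coordinates); the wrist camera has in their place "T_tool_cam" (4x4, takes a point from camera to tool coordinates, whose origin is the TCP and whose axes are the tool frame's). Camera axes: x right, y up, looking along -z (the intrinsics and any distortion apply to the point x, -y, -z); pixel columns grow to the right and rows downward; lengths in m; the calibration is good to about 2 mm. A picture is of the moment at which its call begins: read the wrist's pose just before it. camera_params takes no time and is no camera call.
A pose or a line that the arm cannot do raises ctrl.MotionError and nothing moves.
- ctrl.sign_off(): hands the job in, once; it reports no verdict.
Readings, each from a call of its own:
- ctrl.current_t(): time.
- ctrl.current_q(): joint angles.
- ctrl.current_dq(): joint speeds.
- ctrl.current_effort(): joint torques, N m.
- ctrl.current_tool_pos(): TCP position.
- ctrl.current_eef_rot(): TCP orientation.
- ctrl.current_contact_force(): force on the tool from outside, world axes, zero at the start.
- ctrl.current_wrist_torque(): the same for the moment, N m.
- ctrl.current_grip_width(): opening from 0.0 (shut) to 1.0 (fully open).
Only numpy, scipy, OpenCV 4.12 (cv2) and the standard library are available. Lean on these libraries where they do the work, as an engineer would, in place of code of your own. Each camera call takes 0.05 s, during which the arm holds its last target.

## Working session

There is one attempt and no reset: what is moved stays moved. The work goes in short steps, each a Python script; the robot and the scene stay as the last script left them, time stands still between calls to the robot, and variables do not carry over. Pictures are saved under pics/ and viewed, and the job is handed in when it is done.

```bash
mkdir -p pics; python3 - <<'E'
from bench import ctrl
import cv2
for n in ["top","side"]:
    cv2.imwrite(f"pics/{n}0.png",ctrl.read_camera(n))
    p=ctrl.camera_params(n);print(n,p)
print(ctrl.camera_params("wrist"));print(ctrl.current_eef_rot(),ctrl.current_t(),ctrl.current_grip_width())
E
```

```text
top {'fx': 434.77975464419256, 'fy': 434.77975464419256, 'cx': 320.7083304775458, 'cy': 235.46147434843004, 'D': array([-0.02335278,  0.        ,  0.        ,  0.        ,  0.        ]), 'pose': array([[ 0.00796259,  0.99140988, -0.13054903,  0.46819151],
       [-0.99915084,  0.0131658 ,  0.03904188,  0.02303462],
       [ 0.04042529,  0.13012729,  0.99067284,  0.77789846],
       [ 0.        ,  0.        ,  0.        ,  1.        ]])}
side {'fx': 529.4299854515981, 'fy': 529.4299854515981, 'cx': 316.3058206590122, 'cy': 239.7103822006633, 'D': array([-0.15952455,  0.        ,  0.        ,  0.        ,  0.        ]), 'pose': array([[ 0.91246518,  0.26739193, -0.30969153,  0.2211627 ],
       [-0.40889947,  0.62265883, -0.66715606, -0.67018936],
       [ 0.01444002,  0.73538938,  0.67749092,  0.78143003],
       [ 0.        ,  0.        ,  0.        ,  1.        ]])}
{'fx': 355.30352055958593, 'fy': 355.30352055958593, 'cx': 317.6190595656892, 'cy': 238.0460352864294, 'D': array([-0.01713837,  0.        ,  0.        ,  0.        ,  0.        ]), 'T_tool_cam': array([[ 9.99999501e-01, -1.29576909e-04, -9.90768807e-04,
         1.28529817e-04],
       [-9.07936112e-04,  2.96182191e-01, -9.55131031e-01,
        -1.69984613e-01],
       [ 4.17211003e-04,  9.55131453e-01,  2.96181925e-01,
         8.33647108e-02],
       [ 0.00000000e+00,  0.00000000e+00,  0.00000000e+00,
         1.00000000e+00]])}
[[ 4.19414282e-01 -5.67230305e-04 -9.07794766e-01]
 [ 9.07794311e-01 -9.18087459e-04  4.19414646e-01]
 [-1.07133969e-03 -9.99999418e-01  1.29869452e-04]] 0.1 1.0013903892321123
```

View pics/top0.png

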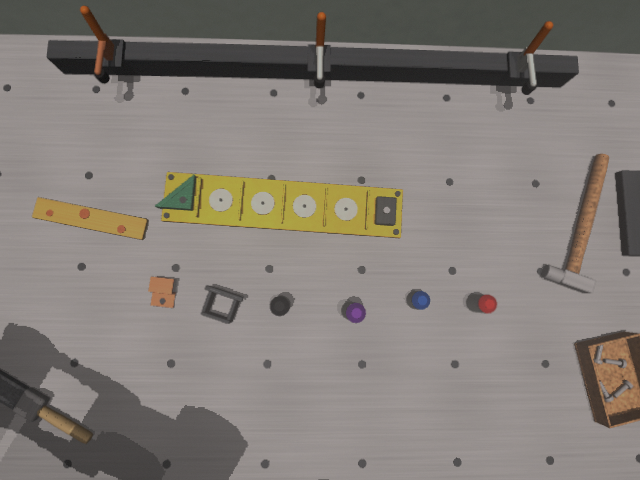

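View pics/side0.png

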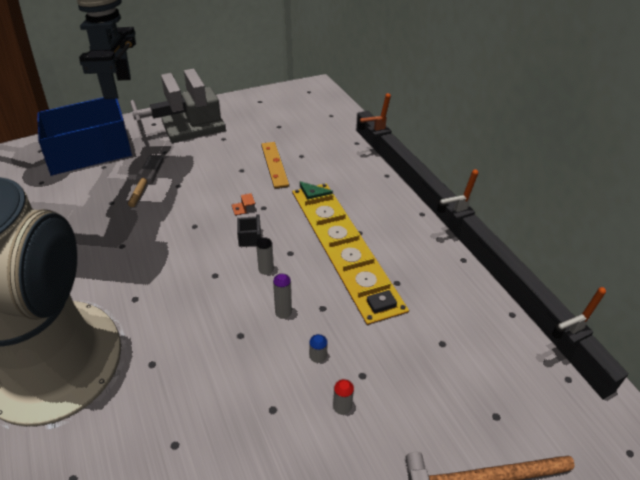

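Top view: the green angle is at the left (+y) end, so violet goes on mark_a, then black, red and blue. The marks are at about (221,200), (262,203), (304,206) and (346,209). The pins are black (280,306), violet (355,313), blue (421,300) and red (488,304). The side view agrees.

```bash
cat > h.py <<'E'
import numpy as np, cv2
from bench import ctrl
H=dict(blue=.050,red=.066,black=.082,violet=.098)
def ray(uv,p,pose):
    K=np.array([[p['fx'],0,p['cx']],[0,p['fy'],p['cy']],[0,0,1]])
    x,y=cv2.undistortPoints(np.array([[uv]],float),K,p['D'])[0,0]
    d=pose[:3,:3]@np.array([x,-y,-1]); return pose[:3,3],d
def onz(uv,p,pose,z):
    o,d=ray(uv,p,pose); return o+d*(z-o[2])/d[2]
def tri(r1,r2):
    A=np.zeros((3,3));b=np.zeros(3)
    for o,d in (r1,r2):
        d=d/np.linalg.norm(d);P=np.eye(3)-np.outer(d,d);A+=P;b+=P@o
    X=np.linalg.solve(A,b);return X,[round(1e3*np.linalg.norm(np.cross(X-o,d/np.linalg.norm(d))),1) for o,d in (r1,r2)]
def wpose(T):
    M=np.eye(4);M[:3,:3]=ctrl.current_eef_rot();M[:3,3]=ctrl.current_tool_pos();return M@T
def hsvmask(img,c):
    h=cv2.cvtColor(img,cv2.COLOR_BGR2HSV);H_,S,V=[h[...,i].astype(int) for i in range(3)]
    m={'blue':(H_>105)&(H_<125)&(S>120),'red':((H_<5)|(H_>174))&(S>170)&(V>60),'violet':(H_>126)&(H_<160)&(S>80),
     'black':(V<60),'yellow':(H_>18)&(H_<34)&(S>150)&(V>80),'white':(S<40)&(V>165),'green':(H_>60)&(H_<95)&(S>90)}[c]
    return m.astype(np.uint8)*255
def blobs(m,lo,hi):
    n,l,s,c=cv2.connectedComponentsWithStats(m)
    return [(s[i,4],s[i,:4].tolist(),c[i].round(1)) for i in range(1,n) if lo<s[i,4]<hi]
E
python3 - <<'E'
from h import *
for n in ['top','side']:
    im=cv2.imread(f'pics/{n}0.png')
    for c in ['blue','red','violet','black','white','green']:
        b=blobs(hsvmask(im,c),40,2000)
        print(n,c,[(int(a),s,k.tolist()) for a,s,k in b][:14])
E
```

```text
top blue [(78, [417, 296, 10, 10], [421.9, 300.3])]
top red []
top violet [(291, [346, 303, 20, 20], [355.3, 312.4])]
top black [(571, [615, 172, 14, 83], [621.5, 213.3]), (110, [205, 292, 22, 27], [212.3, 306.9]), (135, [271, 297, 18, 18], [279.4, 304.7]), (44, [229, 301, 10, 21], [234.1, 311.0]), (708, [0, 369, 50, 41], [15.7, 390.6]), (43, [64, 460, 8, 7], [67.9, 462.7]), (49, [163, 460, 7, 8], [166.1, 463.7])]
top white [(86, [318, 47, 3, 30], [319.0, 61.9]), (77, [530, 54, 6, 30], [532.3, 68.3]), (370, [210, 189, 22, 22], [220.4, 199.5]), (374, [251, 192, 23, 22], [262.3, 202.5]), (379, [293, 195, 23, 22], [303.9, 205.7]), (372, [335, 198, 22, 22], [345.5, 208.6])]
top green []
side blue [(198, [310, 335, 17, 15], [317.9, 341.8])]
side red [(245, [335, 380, 18, 17], [343.5, 388.1])]
side violet [(180, [274, 274, 16, 14], [281.4, 280.3])]
side black [(167, [0, 183, 20, 45], [12.7, 205.5]), (81, [300, 185, 32, 14], [313.9, 193.3]), (185, [0, 194, 31, 41], [17.8, 214.1]), (51, [246, 205, 9, 8], [249.9, 208.5]), (785, [238, 216, 36, 56], [253.0, 236.0]), (52, [0, 231, 12, 17], [3.8, 239.6]), (70, [287, 284, 5, 32], [288.8, 301.7]), (355, [367, 292, 29, 21], [381.1, 302.6]), (78, [104, 343, 18, 45], [114.8, 366.3])]
side white [(109, [317, 207, 16, 10], [324.4, 211.3]), (127, [329, 227, 17, 11], [337.0, 231.7]), (152, [342, 249, 18, 12], [350.8, 254.4]), (180, [357, 273, 18, 13], [365.6, 278.9]), (65, [561, 316, 23, 11], [571.8, 320.6]), (1305, [0, 393, 79, 30], [32.8, 410.0])]
side green [(217, [301, 183, 30, 15], [313.3, 190.3])]
```

```bash
python3 - <<'E'
import cv2,numpy as np
t=cv2.imread('pics/top0.png')[170:330,150:510];s=cv2.imread('pics/side0.png')[170:420,220:420]
cv2.imwrite('pics/tz.png',cv2.resize(t,None,fx=2.2,fy=2.2,interpolation=cv2.INTER_CUBIC));cv2.imwrite('pics/sz.png',cv2.resize(s,None,fx=2.4,fy=2.4,interpolation=cv2.INTER_CUBIC))
E
```

```text
(no output)
```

View pics/tz.png

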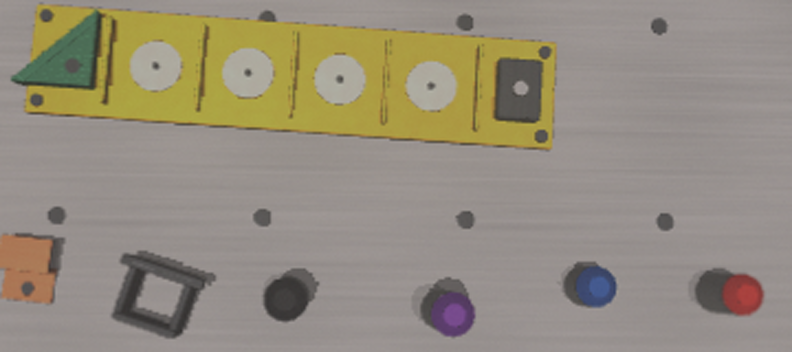

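View pics/sz.png

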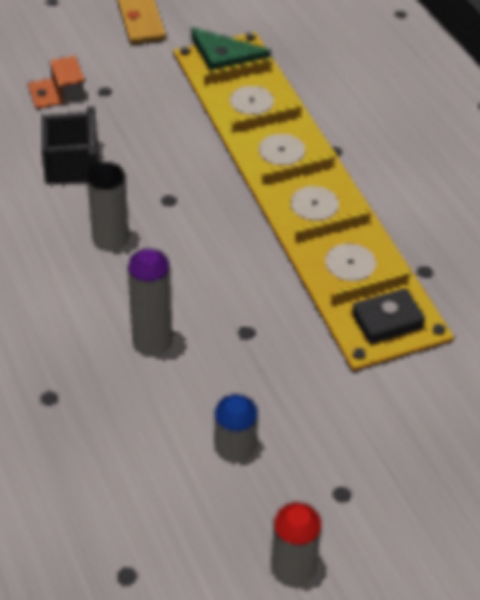

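The zooms show each coloured cap as a disc with a lighter flat centre, and its outline is the 32 mm circle 10 mm below the pin top. The four white marks are clean discs. I'll fit those outlines.

```bash
python3 - <<'E'
from h import *
im=cv2.imread('pics/top0.png');sd=cv2.imread('pics/side0.png');p=ctrl.camera_params('top');ps=ctrl.camera_params('side')
h=cv2.cvtColor(im,cv2.COLOR_BGR2HSV)
roi=dict(black=(280,305),violet=(355,312),blue=(421,300),red=(488,303))
so=dict(violet=(281.4,280.3),blue=(317.9,341.8),red=(343.5,388.1))
for c,(u,v) in roi.items():
    S=h[v-16:v+17,u-16:u+17].astype(int)
    m=((S[...,1]>70) if c!='black' else (S[...,2]<72)).astype(np.uint8)*255
    b=max(blobs(m,20,2000),key=lambda t:t[0]); 
    n,l=cv2.connectedComponents(m); 
    lab=l[16,16]; cn=max(cv2.findContours((l==lab).astype(np.uint8),0,1)[0],key=cv2.contourArea)
    (cx,cy),r=cv2.minEnclosingCircle(cn); e=cv2.fitEllipse(cn)
    ctr=np.array([cx,cy])+[u-16,v-16]; ec=np.array(e[0])+[u-16,v-16]
    P=onz(ec,p,p['pose'],H[c]-.010); P2=onz(ctr,p,p['pose'],H[c]-.010)
    d=[onz(ec+k,p,p['pose'],H[c]-.01) for k in ([e[1][0]/2,0],[-e[1][0]/2,0])]
    print(c,ec.round(1),np.round(e[1],1),'diam mm',round(1e3*np.linalg.norm(d[0]-d[1]),1),P.round(4),P2.round(4))
    if c in so: X,r=tri(ray(ec,p,p['pose']),ray(so[c],ps,ps['pose']));print('  tri',X.round(4),r)
W=[(220.4,199.5),(262.3,202.5),(303.9,205.7),(345.5,208.6)];W2=[(324.4,211.3),(337.0,231.7),(350.8,254.4),(365.6,278.9)]
M=np.array([onz(w,p,p['pose'],.008) for w in W]);print(M.round(4),np.linalg.norm(np.diff(M,axis=0),axis=1))
print(np.array([onz(w,ps,ps['pose'],.008) for w in W2]).round(4))
d=M[0]-M[3];print('yaw',np.degrees(np.arctan2(-d[0],d[1])))
E
```

```text
black [279.8 305.2] [18.  19.2] diam mm 28.8 [0.4478 0.0598 0.072 ] [0.4473 0.0593 0.072 ]
violet [355.3 312.5] [18.4 19. ] diam mm 29.1 [ 0.4378 -0.0596  0.088 ] [ 0.4377 -0.0598  0.088 ]
  tri [ 0.4376 -0.0596  0.0871] [np.float64(0.2), np.float64(0.2)]
blue [420.4 299.7] [17.  17.5] diam mm 29.2 [ 0.4576 -0.1765  0.04  ] [ 0.4575 -0.1766  0.04  ]
  tri [ 0.4573 -0.1767  0.0389] [np.float64(0.2), np.float64(0.2)]
red [487.  303.5] [17.4 18.5] diam mm 29.8 [ 0.4521 -0.2849  0.056 ] [ 0.452  -0.2848  0.056 ]
  tri [ 0.452  -0.2854  0.0548] [np.float64(0.1), np.float64(0.1)]
[[ 0.6323  0.1732  0.008 ]
 [ 0.628   0.0982  0.008 ]
 [ 0.6233  0.0234  0.008 ]
 [ 0.6192 -0.0517  0.008 ]] [0.07510077 0.07490346 0.07527126]
[[ 0.6311  0.1718  0.008 ]
 [ 0.6271  0.0972  0.008 ]
 [ 0.6226  0.0214  0.008 ]
 [ 0.6181 -0.0533  0.008 ]]
yaw -3.3303210383598323
```

The measurements agree: triangulated heights are within about 1 mm of what they should be and the marks are 75 mm apart. The rack yaw is −3.33°. I'll start with violet on mark_a.

```bash
cat >> h.py <<'E'
a=np.radians(-3.33)
X=np.array([np.cos(a),np.sin(a),0]);Z=np.array([-np.sin(a),np.cos(a),0])
R=np.column_stack([X,[0,0,-1],Z])
PIN=dict(violet=(.4378,-.0596),black=(.4478,.0598),red=(.4521,-.2849),blue=(.4576,-.1765))
MARK=dict(violet=(.6323,.1732),black=(.6278,.0983),red=(.6235,.0233),blue=(.6192,-.0517))
HT=dict(violet=.040,black=.030,red=.022,blue=.012)
def pick(c,xy,base=0.,up=.17):
    x,y=xy;h=HT[c]+base
    ctrl.goto([x,y,up+.02],R); ctrl.command_gripper(.75)
    ctrl.move_l([x,y,h],vel=.12); ctrl.command_gripper(0.)
    w=ctrl.current_grip_width();print(c,'grip mm',round(w*91,1),'t',round(ctrl.current_t(),1))
    ctrl.move_l([x,y,up],vel=.2); return w
def place(c,xy,up=.17):
    x,y=xy;h=HT[c]+.008
    ctrl.goto([x,y,up],R)
    ctrl.move_l([x,y,h+.012],vel=.15); ctrl.sleep(.2)
    hit=ctrl.move_l([x,y,h-.004],vel=.02,contact_N=5)
    print('hit',hit,'dz mm',round(1e3*(ctrl.current_tool_pos()[2]-h),1),'F',ctrl.current_contact_force().round(1),'grip',round(91*ctrl.current_grip_width(),1))
    ctrl.command_gripper(.75)
    ctrl.move_l([x,y,up],vel=.2);print('t',round(ctrl.current_t(),1))
E
python3 - <<'E'
from h import *
print(ctrl.ik([*PIN['red'],.17],R),ctrl.ik([*PIN['violet'],.04],R),ctrl.ik([*MARK['violet'],.05],R))
if pick('violet',PIN['violet'])*91>25: place('violet',MARK['violet'])
ctrl.goto([.45,.06,.19],R)
cv2.imwrite('pics/t1.png',ctrl.read_camera('top'));cv2.imwrite('pics/s1.png',ctrl.read_camera('side'))
E
```

```text
[-3.86214935e+01  2.39206951e+01  9.30622113e+01 -2.54444375e-14
  6.30170936e+01 -3.52914935e+01] [-1.55046347e+01  3.04281194e+01  1.12819110e+02 -2.54444375e-14
  3.67527711e+01 -1.21746347e+01] [ 1.01027705e+01  4.09110626e+01  8.13658607e+01 -2.54444375e-14
  5.77230768e+01  1.34327705e+01]
violet grip mm 31.6 t 5.0
hit True dz mm -0.1 F [0.2 0.2 6.2] grip 31.1
t 10.1
```

View pics/t1.png

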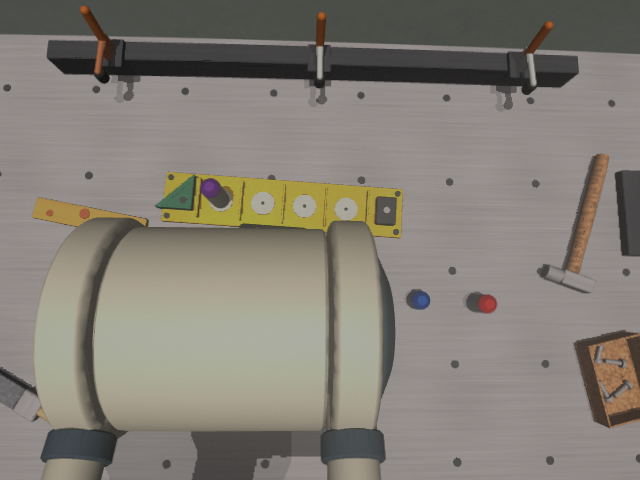

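View pics/s1.png

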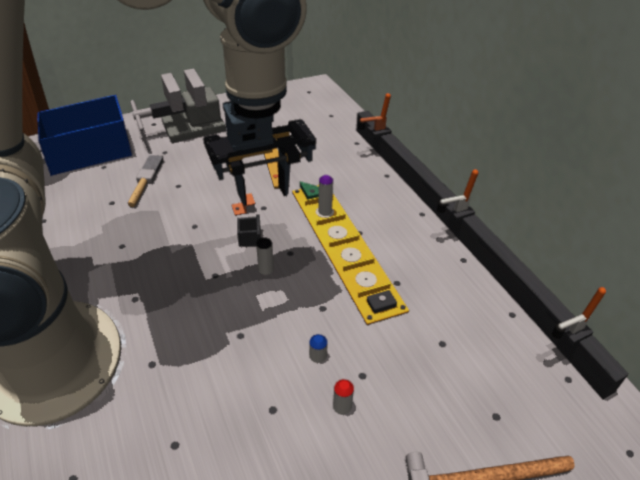

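Both views show violet upright on mark_a, with its cap at (210,187) in the top view. I'll check how well it's centred.

```bash
cat >> h.py <<'E'
def cap(im,uv,c,z,p):
    u,v=uv;h=cv2.cvtColor(im,cv2.COLOR_BGR2HSV)[v-16:v+17,u-16:u+17].astype(int)
    m={'violet':(h[...,0]>115)&(h[...,0]<165)&(h[...,1]>70),'blue':(h[...,0]>100)&(h[...,0]<130)&(h[...,1]>70),'red':((h[...,0]<8)|(h[...,0]>170))&(h[...,1]>70),'black':h[...,2]<72}[c]
    n,l=cv2.connectedComponents(m.astype(np.uint8)); 
    cn=max(cv2.findContours((l==l[16,16]).astype(np.uint8),0,1)[0],key=cv2.contourArea)
    e=cv2.fitEllipse(cn);ec=np.array(e[0])+[u-16,v-16]
    return ec,np.round(e[1],1),onz(ec,p,p['pose'],z)
E
python3 - <<'E'
from h import *
im=cv2.imread('pics/t1.png');sd=cv2.imread('pics/s1.png');p=ctrl.camera_params('top');ps=ctrl.camera_params('side')
ec,s,P=cap(im,(210,187),'violet',.096,p);print(ec,s,P.round(4),'off rack x,y mm',1e3*(P[:2]-MARK['violet'])@np.array([X[:2],Z[:2]]).T)
b=blobs(hsvmask(sd,'violet'),40,1000);print(b)
print(tri(ray(ec,p,p['pose']),ray(b[0][2],ps,ps['pose'])))
print(onz(b[0][2],ps,ps['pose'],.096+.0))
E
```

```text
[209.80423355 187.50688744] [17.5 18.5] [0.6327 0.1735 0.096 ] off rack x,y mm [0.40635187 0.34791497]
[(np.int32(107), [319, 175, 14, 10], array([325.6, 179.8]))]
(array([0.63267074, 0.17370296, 0.09544929]), [np.float64(0.2), np.float64(0.2)])
[0.63214196 0.17305339 0.096     ]
```

Violet is within 0.5 mm by the top camera and about 1.5 mm by the side camera. I'll place the other three.

```bash
python3 - <<'E'
from h import *
for c in ['black','red','blue']:
    if pick(c,PIN[c])*91<25 : print('MISSED');break
    place(c,MARK[c])
ctrl.goto([.35,-.30,.25],R)
cv2.imwrite('pics/t2.png',ctrl.read_camera('top'));cv2.imwrite('pics/s2.png',ctrl.read_camera('side'));print(ctrl.current_t())
E
```

```text
black grip mm 31.3 t 13.7
hit True dz mm -0.1 F [-0.6  0.5  5.2] grip 31.4
t 18.6
red grip mm 31.5 t 22.6
hit True dz mm -0.1 F [-0.9 -0.3  5.3] grip 31.7
t 28.2
blue grip mm 31.7 t 31.7
hit True dz mm -0.1 F [-0.7 -0.6  5.5] grip 31.6
t 37.0
38.45
```

View pics/t2.png

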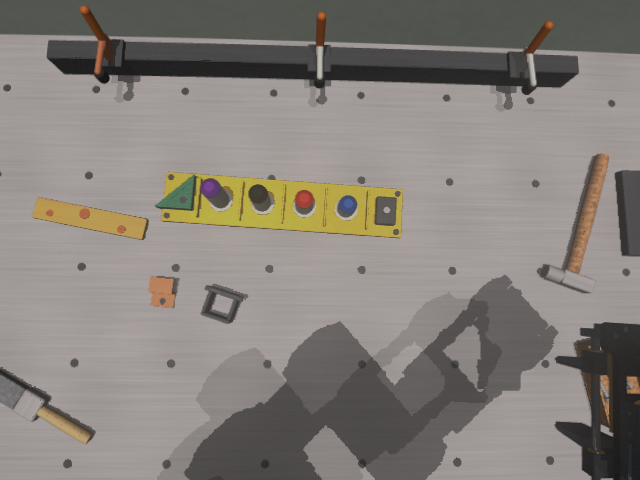

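View pics/s2.png

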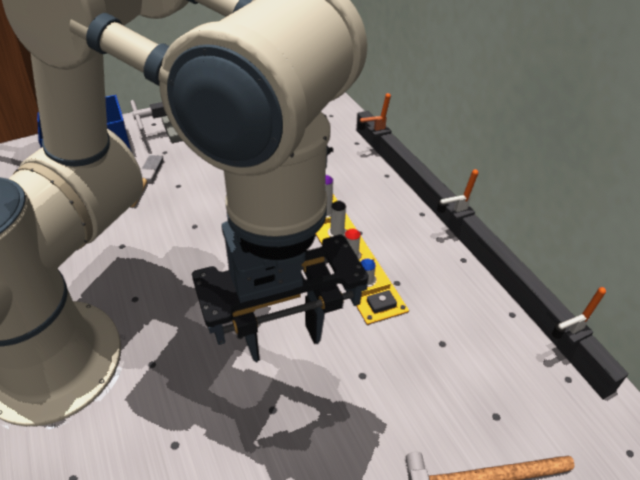

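The top view shows the order violet, black, red, blue starting from the green angle, all upright. The arm partly blocks the side view, so I'll move it away and check centring from two cameras.

```bash
python3 - <<'E'
from h import *
ctrl.goto([.35,.35,.30],R)
p=ctrl.camera_params('top');ps=ctrl.camera_params('side')
im=cv2.imread('pics/t2.png');sd=ctrl.read_camera('side');cv2.imwrite('pics/s3.png',sd)
cv2.imwrite('pics/s3z.png',cv2.resize(sd[130:340,270:430],None,fx=2.8,fy=2.8,interpolation=cv2.INTER_CUBIC))
for c,uv in dict(violet=(210,187),black=(258,192),red=(304,200),blue=(347,205)).items():
    ec,s,P=cap(im,uv,c,H[c]-.002,p)
    print(c,ec.round(1),s,'off rack x,y mm',(1e3*(P[:2]-MARK[c])@np.array([X[:2],Z[:2]]).T).round(1))
    b=[] if c=='black' else blobs(hsvmask(sd[:330,290:400],c),40,1000)
    if b: print('  tri',[(v.round(4),r) for v,r in [tri(ray(ec,p,p['pose']),ray(b[0][2]+[290,0],ps,ps['pose']))]])
print(ctrl.current_t(),ctrl.current_contact_force().round(2))
E
```

```text
violet [209.9 187.5] [17.5 18.5] off rack x,y mm [0.4 0.2]
  tri [(array([0.6326, 0.1736, 0.0956]), [np.float64(0.2), np.float64(0.2)])]
black [257.8 193.7] [17.5 17.9] off rack x,y mm [-0.2  0.5]
red [303.8 198.8] [17.2 17.4] off rack x,y mm [0.2 0.5]
  tri [(array([0.6236, 0.0239, 0.063 ]), [np.float64(0.3), np.float64(0.3)])]
blue [347.6 204.1] [16.2 17. ] off rack x,y mm [-0.   0.2]
  tri [(array([ 0.6192, -0.0515,  0.047 ]), [np.float64(0.2), np.float64(0.2)])]
40.825 [ 0.43  0.1  -0.45]
```

View pics/s3z.png

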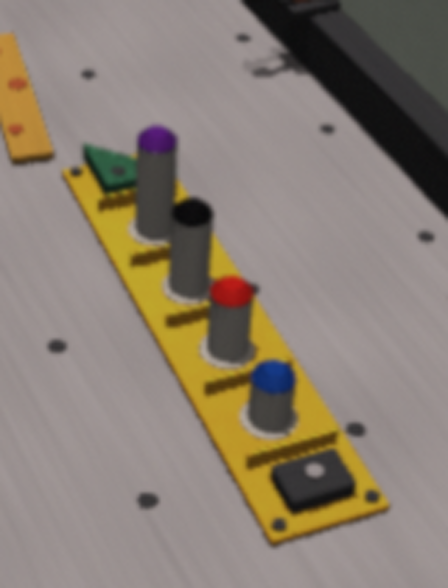

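The side view shows all four pins upright and inside their white rings, in the right order, and nothing touches them.

```bash
python3 -c "
from bench import ctrl
print(ctrl.sign_off(),ctrl.current_t())"
```

```text
the job is handed in; nothing more can be done
the job is handed in; nothing more can be done
```

All four pins are standing upright in the rack and released. From the green angle (mark_a to mark_d) they run violet, black, red, blue. I handed the job in at about 41 s, with the arm clear of everything.

- **Centring:** the top camera puts every pin within about 0.5 mm of its mark's centre. Triangulating with the side camera agreed for violet, red and blue, with cap heights as expected. I did not triangulate black, but the side view shows it centred and upright.
- **Disagreement:** taken alone, the side camera puts the marks 1–2 mm away from where the top camera does. That is within the stated calibration accuracy, and I used the top camera's positions.
- **Forces:** each pin touched down at about 5–6 N. No check failed, and no pin had to be picked up or placed twice.

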